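Close the drawer, unlatch the panel press and hold its arm up

ROBOT

A 7-joint arm with a two-finger parallel gripper is mounted at the origin on the work surface. World frame = base frame: x ahead of the robot, y to its left, z up, the work surface at z = 0. Lengths are in m, angles in rad, forces in N, time in s.
With the tool pointing down it reaches from about 0.425 to 0.925 m from the base axis. Payload 6.8 kg.
Tool frame: the origin (TCP) lies on the front face of the gripper's body, between the roots of the fingers; the fingertips stand 73 mm ahead of it and the grasp point (between the pads) lies 54 mm ahead of it (env.nose_length is the distance from the TCP to the fingertips, in m); z points along the fingers, y is the direction in which the jaws open and shut (so a half turn about z gives the same grasp; the last joint's range is limited). The gripper opens to 85 mm and grips with 20 to 120 N. Pads are 22 mm wide; open, the fingers measure 114 mm over their backs; the gripper's body (76 mm by 85 mm) begins 54 mm behind the grasp point. The pads swing forward as they close: fully open they stand 13 mm farther back than shut.
Start: joints at [-1.288, 0.477, 0.022, 1.555, -0.011, 1.109, -0.083], TCP at [0.257, 0.624, 0.304] pointing down, gripper open.
Joint ranges: [-2.96, 2.96], [-0.34, 2.1], [-1.41, 1.46], [0.24, 2.44], [-1.37, 4.51], [0.17, 1.92], [-2.96, 2.96]. Speed limits (rad/s): [2.39, 2.39, 3.14, 3.14, 3.14, 3.14, 3.14].

INTERFACE

Orientations are given as a unit quaternion [w, x, y, z].
In Python, from cell import env, kin, camera, calibration, job gives the robot as it stands. The module is installed in compiled form; this text tells all that it offers. Calls block until the motion is done:
- env.reach(position, orientation): joint-space move of the TCP to a pose.
- env.movel(position, velocity=0.15, rot=None, stop_force=None): straight line of the TCP; rot=None keeps the orientation; velocity is the mean speed in m/s. With stop_force (N) it stops when the force on the tool has changed by that much, and returns True; else False.
- env.goto_joints(angles): joint-space move.
- env.grip(opening, f_grip=None): finger opening in m; f_grip is the grip in N (None keeps the last); returns when the fingers have stopped.
- env.dwell(seconds).
- kin.inverse_kinematics(position, orientation): joint angles nearest the present ones, or None.
- env.get_state(): the state.
- camera(name): name is "side" or "top"; returns (picture, depth): 384x512x3 uint8, blue, green, red; 384x512 float32, m along the optical axis (not along the pixel's ray), 0 where there is no reading.
- calibration(name): a dict with "fx", "fy", "cx", "cy" (pixels), "rvec" (rotation vector, rad) and "tvec" (3), from world to camera coordinates, as OpenCV has them. Camera axes: x right, y down, z forward; pixel columns grow to the right and rows downward; lengths in m; the calibration is good to about 2 mm. A picture is of the moment at which its call begins. calibration takes no time and is no camera call.
A pose or a line that the arm cannot do raises env.PlanningError and nothing moves.
- job.job_done(): hands the job in, once; it reports no verdict.
The state is a dict: "time": time; "qpos": joint angles; "joint_velocities": joint speeds; "joint_torque": joint torques, N m; "tcp_pos": TCP position; "orientation": TCP orientation; "force": force on the tool from outside, world axes, zero at the start; "torque": the same for the moment, N m; "opening": finger opening in m.
Only numpy, scipy, OpenCV 4.12 (cv2) and the standard library are available. Lean on these libraries where they do the work, as an engineer would, in place of code of your own. Each camera call takes 0.05 s, during which the arm holds its last target. There are 200 camera calls.

TASK

The glue is dry and I want to draw the inlaid panel out of the press on the bench. First push the press's open drawer fully home so that it snaps in and stays. Then pull the red latch knob sideways against its spring, lift the blue press arm off its ball and finish while still holding the arm raised and steady, its coupler at least 5 cm above the ball; leave the panel and everything else standing as it is.

Things in the scene. Friction and masses are not known exactly. Their poses are not given: they have to be found in the camera images.
- press: panel press: plywood chest 300 (x) x 340 (y) x 75 mm high, fixed, placed and turned anew each time. Origin: centre of its underside. x points from the drawer front (face at x = -150, towards the robot) to the hinge at the back, y to its left, z up. On its top: ball stud (front), loose panel (middle), hinge bracket (back)
- drawer (a joint): slide of the shallow drawer in the chest's front: 0 = home, grows (m) as it stands out to the press's -x; starts 40 to 85 mm out. About 1 N to slide; a spring detent resists with a few N over the last 13 mm, then it snaps home by itself over the last 4 mm. Front board 250 mm wide, 12 to 68 mm above the bench, 12 mm thick, against the chest's face when home
- drawer_pull (a point): grip point of the drawer's brass knob (about 25 mm across) in the middle of the front board, 35 mm out from the board, 44 mm above the bench; 198 mm in front of the press's origin when home. Push here or on the board, to the press's +x
- press_arm: blue press arm, a 30 mm wide bar with a 66 x 66 mm ball coupler at its front. Origin in the coupler, 20 mm above the ball's centre; its x runs along the bar to the hinge, whose axis (along y) lies at x = 220, 145 mm above the bench. Rests level; the front rises about the hinge, up to 0.6 rad, only once the latch is drawn. About 3 to 4 N to lift at the coupler; falls back if let go
- coupler (a point): middle of the coupler's socket, on the arm 220 mm in front of the hinge axis and 20 mm below it; lies at the ball's centre (125 mm above the bench) when the arm is down
- ball (a point): centre of the steel ball (50 mm across) on its stud on the chest's top, 125 mm above the bench
- latch (a joint): slide of the latch across the coupler: 0 = locked (keeper hooked under the ball), grows (m) as it is pulled sideways to the press's +y; end stop at 16 mm. The arm is free from about 10 mm on; pull 13 to 15 mm. Spring: 6 N at 0, 10 N at 16 mm. The latch rides on the arm: lifting by the drawn knob lifts the arm
- latch_knob (a point): centre of the red latch knob, an upright block 30 mm along the arm (x), 16 mm across (y), 40 mm high, on top of the coupler; foot 166 mm, top 206 mm above the bench while the arm is down. Free on all sides: pinch it across y from above. 220 mm in front of the hinge axis, 41 mm above its level
- panel: loose framed inlay panel, 150 x 212 x 22 mm, flat on the chest under the arm; origin at the centre of its underside, 26 mm behind the press's origin; leave it alone
- jar: small paint jar, 40 mm across, 50 mm high, on the chest's front right corner, standing upright; origin at the centre of its underside; leave it alone
- can_yellow: yellow-banded paint can, 88 mm across, 100 mm high, standing upright; origin at the centre of its underside; leave it alone
- can_green: green-banded paint can, 88 mm across, 100 mm high, standing upright; origin at the centre of its underside; leave it alone
- can_white: white-banded paint can, 88 mm across, 100 mm high, standing upright; origin at the centre of its underside; leave it alone
- spray: white spray can, 64 mm across, 170 mm high, standing upright; origin at the centre of its underside; leave it alone

How it is judged:
By the outcome, as a careful person would: the job done as asked, in the order asked, and still so for the second after the job is handed in, while the arm keeps its last pose, push and grip.
It also fails if it takes over 45 s, if anything falls off the work surface, if the arm or the gripper's body presses on something with over 40 N, if the wrist force passes 120 N, or if a joint passes its speed limit or range.

## Working session

There is one attempt and no reset: what is moved stays moved. The work goes in short steps, each a Python script; the robot and the scene stay as the last script left them, time stands still between calls to the robot, and variables do not carry over. Pictures are saved under pics/ and viewed, about 8 in all and at most 12, crops included, and the job is handed in when it is done.

```bash
mkdir -p pics
cat > h.py <<'E'
import numpy as np, cv2
from cell import env, kin, camera, calibration, job
def cal(n):
    c=calibration(n); R=cv2.Rodrigues(np.array(c["rvec"],float))[0]; return c,R,np.array(c["tvec"],float).ravel()
def cloud(n,d):
    c,R,t=cal(n); v,u=np.mgrid[:d.shape[0],:d.shape[1]]
    P=np.stack([(u-c["cx"])/c["fx"]*d,(v-c["cy"])/c["fy"]*d,d],-1)
    return (P-t)@R
E
python3 - <<'E'
from h import *
s=env.get_state(); print(s['time'],s['tcp_pos'],s['orientation'],env.nose_length)
for n in("side","top"):
    p,d=camera(n); np.savez(n,p=p,d=d); cv2.imwrite(f"pics/{n}0.png",p)
    c,R,t=cal(n); print(n,-R.T@t,R[2])
    hsv=cv2.cvtColor(p,cv2.COLOR_BGR2HSV); W=cloud(n,d)
    for nm,lo,hi in(("blue",(100,120,50),(130,255,255)),("red",(0,150,80),(6,255,255)),("red2",(174,150,80),(180,255,255))):
        m=cv2.inRange(hsv,lo,hi); k,l,st,ce=cv2.connectedComponentsWithStats(m)
        for i in range(1,k):
            if st[i,4]>25:
                w=W[(l==i)&(d>0)]; print(nm,st[i],ce[i].round(),np.median(w,0).round(3),w.min(0).round(3),w.max(0).round(3))
E
```

```text
0.0 [0.25696007 0.62368205 0.30292252] [-1.07314181e-04  1.94151575e-01  9.80971120e-01 -9.03144765e-04] 0.0726
side [ 0.07596275 -0.665608    1.09373315] [ 0.40231751  0.5114416  -0.75932082]
blue [471 321  13  16  51] [477. 329.] [ 0.759 -0.641  0.079] [ 0.73  -0.65   0.075] [ 0.771 -0.619  0.082]
blue [465 325  44  59 649] [488. 355.] [ 0.728 -0.694  0.079] [ 0.631 -0.719  0.073] [ 0.78  -0.64   0.085]
red [  118     0   394   257 43618] [371.  81.] [1.24  0.06  0.089] [ 1.221 -0.556 -0.678] [1.256 2.423 0.561]
red [284 167  20   8  50] [294. 170.] [0.755 0.014 0.091] [0.721 0.001 0.086] [0.786 0.024 0.096]
red [269 169  11  14  58] [274. 173.] [ 0.628 -0.036  0.204] [ 0.616 -0.044  0.094] [0.714 0.038 0.209]
red [313 198  21   9  63] [323. 202.] [ 0.733 -0.136  0.091] [ 0.703 -0.148  0.086] [ 0.768 -0.124  0.095]
top [ 0.32850233 -0.0138876   1.38137139] [ 0.21664703  0.00202507 -0.9762479 ]
blue [255 126  26  61 556] [270. 157.] [ 0.737 -0.059  0.154] [ 0.636 -0.1    0.075] [ 0.859 -0.007  0.168]
blue [ 415  153   45   67 1478] [437. 187.] [ 0.646 -0.649  0.079] [ 0.536 -0.724  0.05 ] [ 0.777 -0.589  0.088]
blue [252 190  19  10 130] [261. 194.] [ 0.609 -0.03   0.161] [ 0.595 -0.057  0.14 ] [0.623 0.003 0.168]
red [    0     0   512   123 42820] [255.  49.] [ 1.244 -0.008  0.031] [ 1.232 -1.501 -0.686] [1.253 1.482 0.309]
red [260 182   5   8  28] [262. 186.] [ 0.625 -0.03   0.205] [ 0.618 -0.036  0.187] [ 0.639 -0.023  0.212]
red2 [246 150   7  19  52] [249. 159.] [0.754 0.014 0.091] [0.721 0.003 0.085] [0.788 0.025 0.099]
red2 [288 155   7  19  60] [291. 164.] [ 0.734 -0.136  0.091] [ 0.701 -0.147  0.084] [ 0.769 -0.125  0.096]
```

```bash
python3 -c "
import cv2
a=cv2.imread('pics/top0.png')[100:300,150:400]; cv2.imwrite('pics/topc.png',cv2.resize(a,(750,600),interpolation=2))
a=cv2.imread('pics/side0.png')[110:310,150:400]; cv2.imwrite('pics/sidec.png',cv2.resize(a,(750,600),interpolation=2))"
```

```text
(no output)
```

View pics/topc.png

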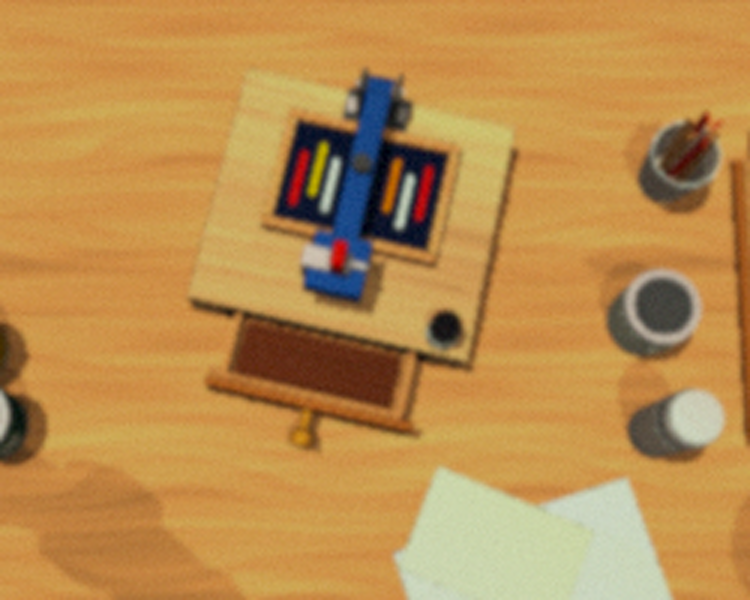

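View pics/sidec.png

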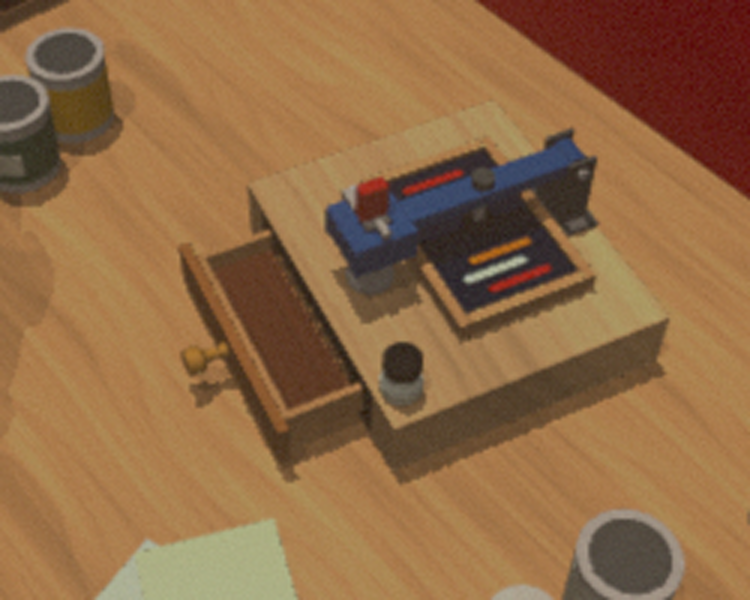

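View pics/top0.png

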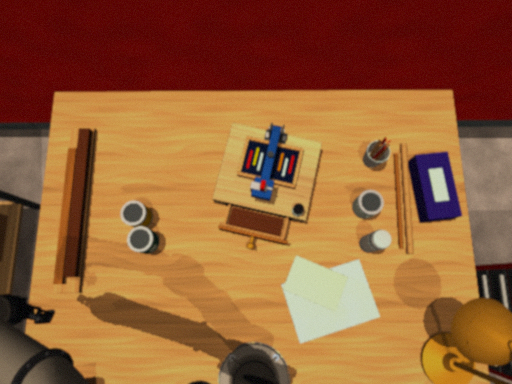

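The top view shows the press at mid-table, yawed by about -13°. The drawer is out with its brass knob at about px (251,244), the red latch knob is at (262,186), and the jar is on the chest's front right corner. The side view agrees. Next I'll fit the pose.

```bash
cat >> h.py <<'E'
def cast(n,uv,z):
    c,R,t=cal(n); uv=np.atleast_2d(np.asarray(uv,float))
    r=np.c_[(uv[:,0]-c["cx"])/c["fx"],(uv[:,1]-c["cy"])/c["fy"],np.ones(len(uv))]@R; o=-R.T@t
    return o+r*((z-o[2])/r[:,2])[:,None]
E
cat > fit.py <<'E'
from h import *
T=np.load("top.npz");S=np.load("side.npz")
for n,D in(("top",T),("side",S)):
    W=cloud(n,cv2.medianBlur(D["d"],3)); x,y,z=W[...,0],W[...,1],W[...,2]
    m=((z>.071)&(z<.079)&(x>.4)&(x<1)&(abs(y+.06)<.3)).astype(np.uint8)
    m=cv2.morphologyEx(m,cv2.MORPH_OPEN,np.ones((3,3)))
    k,l,st,ce=cv2.connectedComponentsWithStats(m); i=1+st[1:,4].argmax()
    v,u=np.nonzero(l==i); P=W[l==i]
    print(n,"z",np.median(P[:,2]),"rect(depth)",cv2.minAreaRect(P[:,:2].astype(np.float32)),"rect(cast)",cv2.minAreaRect(cast(n,np.c_[u,v],.075)[:,:2].astype(np.float32)))
    # knob & arm by colour
    h=cv2.cvtColor(D["p"],cv2.COLOR_BGR2HSV)
    r=(cv2.inRange(h,(0,130,60),(8,255,255))|cv2.inRange(h,(172,130,60),(180,255,255)))>0
    q=W[r&(z>.17)&(z<.215)&(x>.5)&(x<.75)]; print(" red",len(q),np.median(q,0),np.percentile(q,[5,95],axis=0).round(4).tolist())
    tp=q[q[:,2]>.2]; print(" redtop",len(tp),tp.mean(0))
    b=(cv2.inRange(h,(100,120,50),(130,255,255))>0)&(z>.13)&(z<.175)&(x>.5)&(x<.9)&(abs(y)<.2)
    B=W[b]; bar=B[B[:,0]>.67]; f=cv2.fitLine(bar[:,:2].astype(np.float32),2,0,.01,.01).ravel(); print(" bar yaw",np.degrees(np.arctan(f[1]/f[0])),f[2:],bar[:,2].mean())
    g=(cv2.inRange(h,(15,140,90),(28,255,255))>0)&(x>.35)&(x<.48)&(abs(y)<.1)&(z>.02)&(z<.07); G=W[g]
    if len(G): print(" brass",len(G),np.median(G,0),G.min(0),G.max(0))
    # drawer front board top: z 55-70mm, in front
    f=(z>.058)&(z<.071)&(x>.38)&(x<.52)&(y>-.2)&(y<.15); F=W[f]; print(" board",len(F))
    fl=cv2.fitLine(F[F[:,0]<.47][:,:2].astype(np.float32),2,0,.01,.01).ravel(); print(" boardline",fl,np.degrees(np.arctan2(fl[1],fl[0])))
E
python3 fit.py
```

```text
top z 0.07484086012346265 rect(depth) ((0.7200998067855835, -0.052728042006492615), (0.3399909436702728, 0.3021262586116791), 76.50770568847656) rect(cast) ((0.7202439308166504, -0.052897363901138306), (0.33924567699432373, 0.30394092202186584), 76.51072692871094)
 red 45 [ 0.62832619 -0.03311657  0.20490648] [[0.6188, -0.0397, 0.1897], [0.6415, -0.0235, 0.2066]]
 redtop 38 [ 0.63023894 -0.03139842  0.20466097]
 bar yaw -13.332569 [ 0.75975984 -0.06210439] 0.1535401787550845
 brass 84 [0.46243705 0.00499803 0.05381501] [ 0.43943136 -0.09689068  0.02060138] [0.47953175 0.02271867 0.06883445]
 board 416
 boardline [ 0.07167799 -0.9974278   0.46303967 -0.07942198] -85.889626
side z 0.07420431938322626 rect(depth) ((0.7179126739501953, -0.052722275257110596), (0.3419026732444763, 0.3020016849040985), 76.69405364990234) rect(cast) ((0.7170690894126892, -0.05521021783351898), (0.34104371070861816, 0.3030536472797394), 76.7278823852539)
 red 110 [ 0.62672746 -0.0374831   0.19697526] [[0.6158, -0.0416, 0.174], [0.6407, -0.0271, 0.2053]]
 redtop 48 [ 0.62970136 -0.03354407  0.20364397]
 bar yaw -12.815133 [ 0.78503436 -0.06895951] 0.15348982061607236
 brass 122 [0.45303522 0.00356815 0.05122662] [ 0.435243   -0.09952947  0.02464868] [0.47961687 0.02420797 0.06775248]
 board 524
 boardline [ 0.17297736  0.9849258   0.46220505 -0.08928094] 80.039024
```

```bash
cat >> h.py <<'E'
YAW=np.radians(-13.4); C=np.array([.719,-.0535])
ex=np.array([np.cos(YAW),np.sin(YAW)]); ey=np.array([-ex[1],ex[0]])
def w(x,y,z): return np.r_[C+x*ex+y*ey,z]
ph=(YAW+np.pi)/2; Q=np.array([0,np.cos(ph),np.sin(ph),0])
def st(l=""):
    s=env.get_state(); p=np.array(s['tcp_pos']); d=p[:2]-C
    print(l,"t",round(s['time'],2),"press xyz",(d@ex).round(4),(d@ey).round(4),p[2].round(4),"F",np.round([np.array(s['force'])[:2]@ex,np.array(s['force'])[:2]@ey,s['force'][2]],1),"open",round(s['opening'],4))
E
python3 - <<'E'
from h import *
env.grip(0.0,40)
env.reach(w(-.285,.08,.25),Q); st("above")
env.movel(w(-.285,.08,.103),.2); st("down")
print(env.movel(w(-.160,.08,.103),.06,stop_force=15)); st("push")
p,d=camera("top"); np.savez("top",p=p,d=d); cv2.imwrite("pics/top1c.png",cv2.resize(p[100:300,150:400],(750,600),interpolation=2))
E
```

```text
above t 2.92 press xyz -0.285 0.081 0.2501 F [0.6 0.7 0.5] open 0.0
down t 3.81 press xyz -0.2845 0.0804 0.1036 F [-0.8 -0.6 -0.4] open 0.0001
True
push t 5.49 press xyz -0.173 0.0799 0.1022 F [ 0.4  0.2 -0. ] open -0.0001
```

View pics/top1c.png

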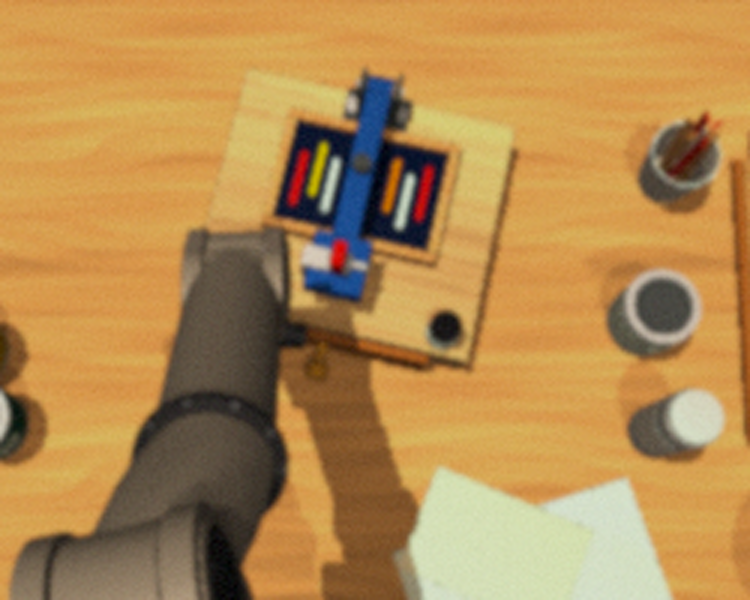

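The drawer looks home, with the brass knob at crop (317,360) and the front board against the chest. I'll push once more to confirm the hard stop, then back off and check.

Run:
```python
from h import *
print(env.movel(w(-.160,.08,.103),.04,stop_force=20)); st("push2")
env.movel(w(-.23,.08,.103),.15); env.movel(w(-.23,.08,.28),.25); st("up")
env.grip(.05,60)
for n in("top","side"):
    p,d=camera(n); np.savez(n,p=p,d=d)
    W=cloud(n,d); h=cv2.cvtColor(p,cv2.COLOR_BGR2HSV)
    a=(W[...,:2]-C)@np.c_[ex,ey]; z=W[...,2]
    f=(z>.062)&(z<.071)&(a[...,0]<-.145)&(a[...,0]>-.25)&(abs(a[...,1])<.12); print(n,"board x pct",np.percentile(a[f][:,0],[2,25,50,75]).round(4),f.sum())
    g=(z>.025)&(z<.065)&(a[...,0]<-.172)&(a[...,0]>-.26)&(abs(a[...,1])<.03); print(" pull",g.sum(),a[g].min(0),a[g].max(0))
    r=((cv2.inRange(h,(0,130,60),(8,255,255))|cv2.inRange(h,(172,130,60),(180,255,255)))>0)&(z>.2)&(z<.215)&(abs(a[...,0]+.09)<.04)&(abs(a[...,1])<.03)
    print(" redtop",r.sum(),a[r].mean(0) if r.any() else 0)
cv2.imwrite("pics/side2.png",cv2.resize(p[110:310,150:400],(750,600),interpolation=2))
```

```text
True
push2 t 5.79 press xyz -0.1725 0.0799 0.1018 F [-3.   0.9  6.6] open -0.0005
up t 7.18 press xyz -0.2303 0.0797 0.2789 F [ 0.4  0.6 -0.5] open -0.0001
top board x pct [-0.162  -0.1593 -0.1551 -0.1513] 188
 pull 55 [-0.2045742  -0.01257145] [-0.17262697  0.01432484]
 redtop 34 [-0.09218959  0.00079777]
side board x pct [-0.165  -0.1617 -0.1577 -0.1534] 329
 pull 87 [-0.20822027 -0.01483878] [-0.1727549   0.01335683]
 redtop 50 [-0.09230444 -0.00245488]
```

View pics/side2.png

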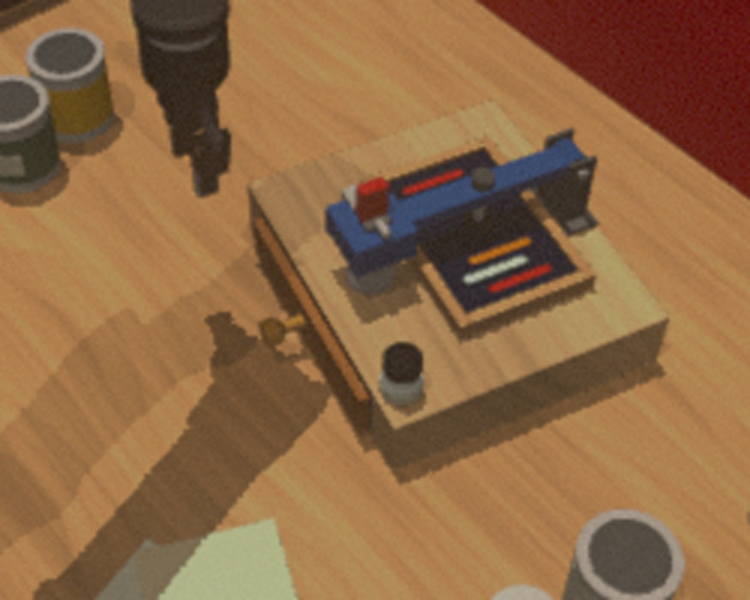

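Drawer is home: the outer face sits at x = -162 mm. The red knob is at press (-92, 0) mm. Now I'll pinch it and draw the latch.

```bash
cat >> h.py <<'E'
from scipy.spatial.transform import Rotation as Rn
def lifted(y,z,th,x=-.092):
    R=Rn.from_rotvec(th*np.r_[ey,0]); H=w(.128,0,.145)
    p=H+R.apply(w(x,y,z)-H); q=(R*Rn.from_quat(np.r_[Q[1:],Q[0]])).as_quat(); return p,np.r_[q[3],q[:3]]
E
python3 - <<'E'
from h import *
Z=.246
for th in (.15,.33): print(th,lifted(.014,Z,th)[0],kin.inverse_kinematics(*lifted(.014,Z,th)) is not None)
env.reach(w(-.092,0,.33),Q); st("above")
print(env.movel(w(-.092,0,Z),.12,stop_force=12)); st("down")
env.grip(0.0,70); st("grip")
print(env.movel(w(-.092,.014,Z),.03,stop_force=30)); env.dwell(.2); st("drawn")
p,d=camera("side"); cv2.imwrite("pics/side3.png",cv2.resize(p[110:260,200:400],(800,600),interpolation=2))
E
```

```text
0.15 [ 0.64983455 -0.02263066  0.27774227] True
0.33 [ 0.67613395 -0.02889606  0.31183974] True
above t 8.53 press xyz -0.0924 0.0002 0.3295 F [-0.9  1.4  0. ] open 0.0496
False
down t 9.38 press xyz -0.0916 0.0002 0.2467 F [-1.  -0.4  0.2] open 0.0502
grip t 9.78 press xyz -0.0916 0.0005 0.247 F [-2.   1.3  5.8] open 0.0156
False
drawn t 10.59 press xyz -0.0916 0.0098 0.247 F [-2.4 -7.8  7.4] open 0.015
```

View pics/side3.png

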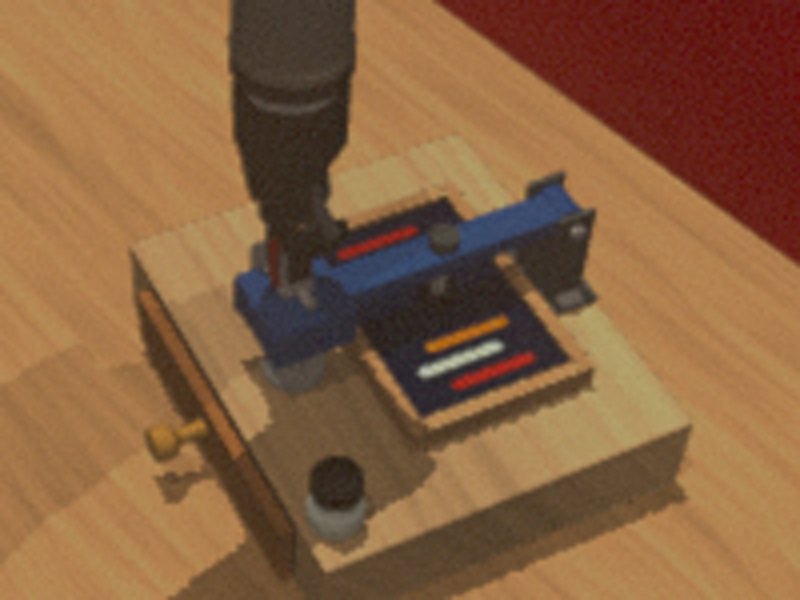

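The knob is held, but the arm gives under the spring: 9.8 mm drawn for 14 mm commanded. I'll command more until the measured y is about 14 mm, then lift along the hinge arc.

Run:
```python
from h import *
Z=.246; Y=.0185
print(env.movel(w(-.092,Y,Z),.03,stop_force=25)); env.dwell(.15); st("drawn")
d=(np.array(env.get_state()['tcp_pos'])[:2]-C)@ey
if d<.0135: Y+=.014-d; env.movel(w(-.092,Y,Z),.03,stop_force=25); env.dwell(.15); st("drawn2")
open("Y","w").write(str(Y))
for th in (.03,.06):
    p,q=lifted(Y,Z,th); hit=env.movel(p,.04,rot=q,stop_force=25); st(f"th{th} {hit}")
    if hit: break
```

```text
False
drawn t 11.09 press xyz -0.0916 0.0139 0.247 F [-2.4 -9.3  6.8] open 0.0148
th0.03 False t 11.43 press xyz -0.0887 0.0137 0.2518 F [ 0.6 -9.3 -2.8] open 0.015
th0.06 False t 11.76 press xyz -0.0854 0.0137 0.2582 F [ 0.2 -8.8 -2.3] open 0.015
```

The latch is drawn 13.9 mm and the arm is coming up at about 3 N, so it's free. Continuing the lift.

Run:
```python
from h import *
Z=.246; Y=float(open("Y").read())
for th in (.12,.18,.24,.3,.36):
    p,q=lifted(Y,Z,th); hit=env.movel(p,.05,rot=q,stop_force=25); st(f"th{th} {hit}")
    if hit: break
env.dwell(.7); st("hold")
s=env.get_state(); print(np.abs(s['joint_velocities']).max(), p-np.array(s['tcp_pos']))
for n in("side","top"):
    im,d=camera(n); W=cloud(n,d); h=cv2.cvtColor(im,cv2.COLOR_BGR2HSV); a=(W[...,:2]-C)@np.c_[ex,ey]; z=W[...,2]
    b=(cv2.inRange(h,(100,120,40),(130,255,255))>0)&(abs(a[...,1])<.013)&(a[...,0]>-.03)&(a[...,0]<.13)&(z>.15)
    print(n,b.sum(),"bar slope rad",np.arctan(np.polyfit(a[b][:,0],z[b],1)[0]) if b.sum()>20 else None)
    f=(z>.062)&(z<.071)&(a[...,0]<-.145)&(a[...,0]>-.25)&(abs(a[...,1])<.12); print(" board",np.percentile(a[f][:,0],[2,50]) if f.any() else None)
    cv2.imwrite(f"pics/{n}4.png",cv2.resize(im[90:290,150:400],(750,600),interpolation=2))
```

```text
th0.12 False t 12.2 press xyz -0.0783 0.0137 0.2708 F [-1.3 -9.7 -2.5] open 0.0153
th0.18 False t 12.64 press xyz -0.0704 0.0137 0.2829 F [-2.  -8.9 -2.6] open 0.015
th0.24 False t 13.08 press xyz -0.0618 0.0137 0.2946 F [-3.4 -8.8 -1.2] open 0.0153
th0.3 False t 13.53 press xyz -0.0524 0.0137 0.3058 F [-3.1 -9.  -0.4] open 0.0147
th0.36 False t 13.97 press xyz -0.0425 0.0139 0.3165 F [-4.2 -9.4  0.9] open 0.0148
hold t 14.67 press xyz -0.0425 0.0139 0.3166 F [-2.3 -8.9  0.3] open 0.015
0.002204939307313727 [0.00125065 0.00443219 0.00043079]
side 43 bar slope rad -0.3198512479464604
 board [-0.16486975 -0.15774687]
top 0 bar slope rad None
 board [-0.16112833 -0.1548776 ]
```

View pics/side4.png

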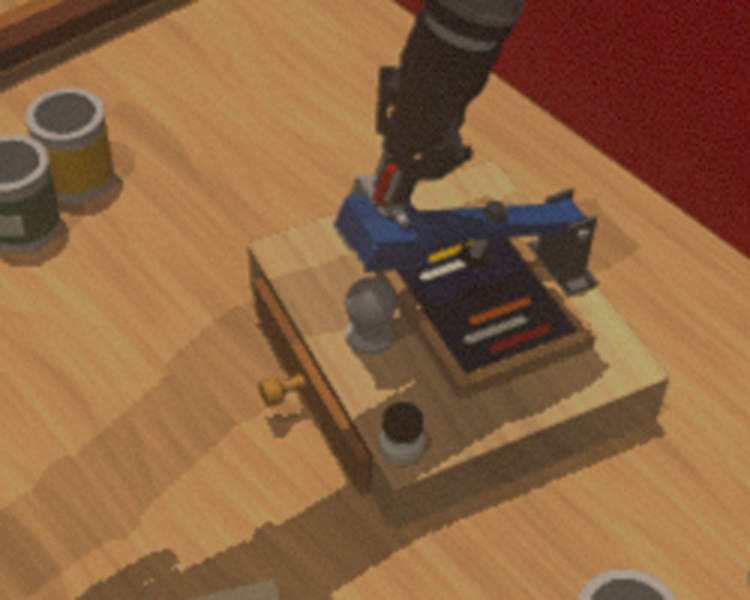

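View pics/top4.png

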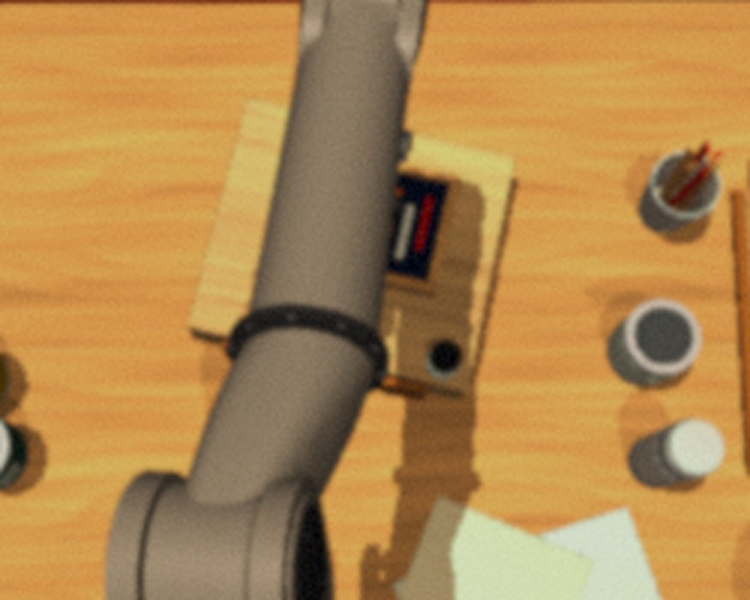

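The arm is clear of the bare ball at crop (370,300). The knob is still in the grip, the drawer is home, and the panel and jar haven't moved. Handing in.

```bash
python3 -c "
from h import *
st('final'); job.job_done()"
```

```text
final t 14.77 press xyz -0.0425 0.0139 0.3166 F [-2.9 -9.2  0.3] open 0.015
the job is handed in; nothing more can be done
```

I pushed the drawer home, drew the latch and lifted the press arm. I handed the job in at 14.8 s with the gripper still holding the arm raised.

- **Drawer:** I pushed on the front board, then pushed a second time and met the hard stop. After backing off and again at the end, the board's outer face read 161–165 mm in front of the origin (home is 162 mm).
- **Latch:** It read 13.9 mm drawn while the arm was held, against a spring force of about 9 N. My first pull of 14 mm commanded gave only 9.8 mm because the robot arm yields, so I commanded more before lifting.
- **Press arm:** I commanded a tilt of 0.36 rad; the side camera measured about 0.32 rad, which puts the coupler about 7 cm above the ball. It was steady at the end, and the side picture shows the ball bare.
- **Other objects:** The panel and jar look unmoved, and the spray can and the cans in view are still standing.

**Checks that failed or disagreed:**
- At the end the robot arm blocked the top camera, so the tilt comes from the side view alone.
- The vertical force read about 0 N while holding, where I expected about 3 N. I put this down to the force reading shifting as the tool tilted, but did not confirm it.

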